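# Clip the lid onto the specimen box and keep it pressed home

## Robot

A 6-joint arm with a two-finger parallel gripper is mounted at the origin on the work surface. World frame = base frame: x ahead of the robot, y to its left, z up, the work surface at z = 0. Lengths are in m, angles in rad, forces in N, time in s.
With the tool pointing down it reaches from about 0.4 to 0.825 m from the base axis. Payload 7 kg.
Tool frame: the origin (TCP) lies on the centre line of the jaws, within the pads' length; the fingertips stand 8 mm ahead of it and the grasp point (between the pads) lies 11 mm behind it; z points along the fingers, y is the line along which they close (so a half turn about z gives the same grasp; the last joint's range is limited). The gripper opens to 88 mm and grips with 3 to 60 N. Pads are 19 mm wide; open, the fingers measure 130 mm over their backs; the gripper's body (78 mm by 193 mm) begins 47 mm behind the grasp point.
Start: joints at [-0.963, 0.359, 0.012, 0, -1.224, -0.288], TCP at [0.212, -0.641, 0.235] pointing down, gripper open.
Joint ranges: [-3.07, 3.07], [-1.43, 2.12], [-1.02, 1.25], [-3.03, 1.67], [-3.05, -0], [-3.03, 3.03]. Speed limits (rad/s): [2.39, 2.39, 3.01, 3.14, 3.14, 3.14].

## Interface

Orientations are given as a rotation vector (axis times angle).
In Python, from station import read_state, get_image, hand_in, trace, place_of gives the robot as it stands. The module is installed in compiled form; this text tells all that it offers.
- The arm moves only by the tool drive_tool, never from a script. Its argument "rows" is a list of rows, each a list of 3 entries, a list of its own where there are three numbers: the shift along the tool's x, y, z in m, then the turn about the tool's z in rad, then the opening, from 0 (shut) to 1 (fully open). In form: [[[x, y, z], spin, fingers], ...]. A call has 1 to 8 rows; each row shifts and turns the commanded pose from where the row before left it, along the tool's axes as they then stand; what a row does not reach is not made up. A row lasts 1/10 s, in which the tool goes at most 50 mm and 8.59 degrees, less where a joint would pass 70% of its speed; a pose out of reach is approached as far as the arm can. A call with a gripper value outside its range is refused whole. The fingers move at their own pace and stop on an object; "newtons" is the grip in N (left out, the last holds). Time passes only in rows, so rows that do not move let the fingers close. It gives the time, the measured TCP pose, the force, the opening and the grip force at its end, in the units of the state.
- read_state(): the state, without advancing time (a new reading comes with each control period).
- get_image(name): name is "side" or "top"; returns a dict with "frame" (384x512x3 uint8, red, green, blue), "intrinsics" (3x3 intrinsics, pixels), "rvec" (rotation vector, rad) and "tvec" (3), from world to camera coordinates, as OpenCV has them. Camera axes: x right, y down, z forward; pixel columns grow to the right and rows downward; lengths in m; the calibration is good to about 2 mm. A picture is of the moment at which its call begins. There is no depth.
- hand_in(): hands the job in; it is judged then, once.
Trained networks look in a picture, given as the dict that the camera call returned (one of the last four; its "shot" number tells which), for a name from the list of things; names that differ only in an ending like _2 or _b are one class to them, and where a whole thing is asked for, a point or a joint stands for the part that bears it (a point fixed in the world has none). Each returns a list of dicts, best first, with "score" (0 to 1); they miss things now and then, are a little off and sometimes report something else, mostly with a low value. They report only what shows in the picture. A call takes as long as a camera call. They do not tell look-alikes from the thing itself.
- trace(picture, target): "mask" (384x512 bool, what is visible of it).
- place_of(picture, target): "xyz" ([x, y, z] in m, in world coordinates, good to about 4 mm: a listed point, or the origin of a listed thing).
The state is a dict: "time": time; "joints": joint angles; "qvel": joint speeds; "joint_torque": joint torques, N m; "eef_pos": TCP position; "orientation": TCP orientation; "ft_force": force on the tool from outside, world axes, zero at the start; "ft_torque": the same for the moment, N m; "width": finger opening in m; "finger_force": force on a finger pad.
Only numpy, scipy, OpenCV 4.12 (cv2) and the standard library are available. Lean on these libraries where they do the work, as an engineer would, in place of code of your own. Each camera call takes 0.05 s, during which the arm holds its last target. There are 200 camera calls.

## Task

Close the open grey box of fossil bones: pick up the blue lid by its grip rib, turn it to match the box, set it on, and press it straight down until both black end clips snap over its edge. Keep a firm push of about 10 N on the lid after the snap, never as much as 50 N, which cracks it, and finish like that, still pressing: do not let go. Leave the white lid, the jars, the dish and the brush where they are.

Things in the scene. Friction and masses are not known exactly. Their poses are not given: they have to be found in the camera images.
- box: open-topped grey specimen box, 150 (its x) x 100 (y) x 45 mm high, 4 mm walls, fossil bones on black foam inside (all below 35 mm); loose on the bench, about 0.5 kg. Origin: centre of its underside. At each end (+x, -x) stands a black sprung clip 36 mm wide, out to 85 mm from the centre, 62 mm high; its hook points inwards, sloping above, with a flat ledge 50 mm above the box's underside
- box_rim (a point): centre of the box's open top (opening 142 x 92 mm), 45 mm above its underside; axes as the box's. The lid's flange rests on this rigid rim when it is home
- clip_a (a joint): swing of the clip at the box's +x end, rad: 0 upright (resting, or hooked over the lid), about 0.08 while the lid's edge passes the hook; springs back to 0 by itself
- clip_b (a joint): the same for the clip at the -x end
- lid: blue lid, right way up on the bench, about 0.12 kg. Origin: centre of its underside. Skirt 139 (x) x 89 (y) x 13 mm deep with rounded lower edge, which enters the box; on it a flange 154 x 104 x 4 mm; on top in the middle a grip rib 60 mm long (x), 16 mm wide (y), 26 mm high (17 to 43 mm above the origin). Half a turn makes no difference
- lid_grip (a point): point in the middle of the lid's grip rib, 36 mm above the lid's origin (19 mm above the flange's top face)
- lid_seat (a point): centre of the flange's underside, 13 mm above the lid's origin; meets box_rim when home. Coming down, the skirt enters the box 13 mm above home and the flange meets the clips at about 11 mm; the push rises to 10 to 18 N at about 6 mm, then drops suddenly by 4 N or more as the hooks pass and spring over the edge (one end may go before the other: press on); the rim stops the lid
- spare_lid: white lid of a smaller box, 118 x 84 mm, same form, 43 mm high with its rib; loose; does not fit; origin under its centre
- jar_a: small glass jar with white lid, 54 mm diameter, 66 mm high, loose; origin under its centre
- jar_b: glass jar with white lid, 60 mm diameter, 75 mm high, loose; origin under its centre
- jar_c: glass jar with white lid, 60 mm diameter, 75 mm high, loose; origin under its centre
- pot: white plastic jar with screw lid, 72 mm diameter, 104 mm high, loose; origin under its centre
- dish: flat glass dish with bone crumbs, 90 mm diameter, 16 mm high, loose; origin under its centre
- brush: brush, 170 mm long, lying on the bench near the robot, loose; its x axis runs along it
- table: the stone bench top, its surface at z = 0
Things that resemble listed ones, but are neither listed nor needed, are in the scene too. Of the things like the lid, leave any that is brown or yellow; of the rest the smaller one is meant.

How it is judged:
By the outcome, as a careful person would: the job done as asked, in the order asked, and still so for the second after the job is handed in, while the arm keeps its last pose, push and grip.
It also fails if it takes over 51 s, if anything falls off the work surface, if the arm or the gripper's body presses on something with over 40 N, if the wrist force passes 120 N, or if a joint passes its speed limit or range.

## Working session

There is one attempt and no reset: what is moved stays moved. The work goes in short steps, Python scripts to look and compute and a tool call to move; the robot and the scene stay as the last step left them, time stands still between calls to the robot, and variables do not carry over. Pictures are saved under pics/ and viewed, at most 10 in all, crops included, and the job is handed in when it is done.

Besides the shell and the picture viewer there is one more tool, called after ">>>" as name(argument=value, ...) on one line, values as JSON. drive_tool: Moves the arm, as the interface text tells. Its arguments: {"type":"object","properties":{"rows":{"type":"array","items":{"type":"array"}},"newtons":{"type":"number"}},"required":["rows"]}

```bash
mkdir -p pics; cat > h.py <<'E'
import numpy as np, cv2
from station import *
def ray(p,uv,z):
    K=np.array(p["intrinsics"]);R=cv2.Rodrigues(np.array(p["rvec"],float))[0];t=np.array(p["tvec"],float)
    uv=np.atleast_2d(uv).astype(float)
    d=(np.linalg.inv(K)@np.c_[uv,np.ones(len(uv))].T).T@R; c=-R.T@t
    return c+d*((z-c[2])/d[:,2])[:,None]
def save(p,n): cv2.imwrite(f"pics/{n}.png",p["frame"][:,:,::-1])
E
python3 - <<'E'
from h import *
s=read_state();print({k:np.round(s[k],3) for k in s})
a=get_image("top");b=get_image("side")
cv2.imwrite("pics/0.png",np.vstack([a["frame"],b["frame"]])[:,:,::-1][:, :] if 0 else cv2.resize(np.hstack([a["frame"],b["frame"]]),(800,300))[:,:,::-1])
save(a,"top0");save(b,"side0")
for p in(a,b):
  for n in["lid","lid_grip","lid_seat","box","box_rim","spare_lid","dish","brush","jar_a","pot"]:
    print(n,[(np.round(d["xyz"],3).tolist(),round(d["score"],2)) for d in place_of(p,n)][:4])
E
```

```text
{'time': np.float64(0.0), 'joints': array([-0.963,  0.359,  0.011, -0.   , -1.224, -0.288]), 'qvel': array([ 0.001, -0.001, -0.001, -0.001,  0.001, -0.   ]), 'joint_torque': array([ 0.0000e+00, -5.8271e+01,  2.9306e+01,  6.9970e+00,  7.0000e-03,
       -0.0000e+00]), 'eef_pos': array([ 0.212, -0.64 ,  0.234]), 'orientation': array([ 5.000e-01, -3.101e+00, -3.000e-03]), 'ft_force': array([-0.218, -0.1  ,  0.121]), 'ft_torque': array([ 0.016, -0.061, -0.029]), 'finger_force': np.float64(0.0), 'width': np.float64(0.088)}
lid [([0.252, -0.249, -0.003], 0.94), ([0.252, 0.251, 0.001], 0.88), ([0.468, 0.234, -0.003], 0.7), ([0.413, 0.467, 0.001], 0.56)]
lid_grip [([0.254, 0.251, 0.037], 0.96), ([0.465, 0.244, 0.035], 0.91), ([0.404, 0.477, 0.044], 0.64), ([0.252, -0.247, 0.043], 0.58)]
lid_seat [([0.46, 0.241, 0.015], 0.94), ([0.25, 0.25, 0.014], 0.78), ([0.407, 0.471, 0.02], 0.74), ([0.253, -0.249, 0.01], 0.68)]
box [([0.495, -0.236, 0.001], 0.91)]
box_rim [([0.497, -0.237, 0.046], 0.69), ([0.467, 0.237, 0.0], 0.37), ([0.51, -0.014, -0.002], 0.32)]
spare_lid [([0.513, -0.013, -0.003], 0.77
[... 397 characters left out ...]
02], 0.71), ([0.252, -0.248, 0.001], 0.71), ([0.253, 0.246, 0.003], 0.7)]
lid_grip [([0.251, -0.246, 0.035], 0.85), ([0.25, 0.247, 0.035], 0.71), ([0.41, 0.473, 0.048], 0.7), ([0.466, 0.24, 0.036], 0.66)]
lid_seat [([0.412, 0.47, 0.016], 0.93), ([0.25, 0.246, 0.012], 0.83), ([0.249, -0.246, 0.011], 0.68), ([0.467, 0.241, 0.013], 0.64)]
box [([0.494, -0.24, -0.001], 0.95), ([0.701, 0.165, -0.002], 0.68)]
box_rim [([0.498, -0.237, 0.043], 0.75), ([0.699, -0.146, 0.002], 0.37)]
spare_lid [([0.516, -0.016, 0.002], 0.95)]
dish [([0.698, -0.142, -0.0], 0.8)]
brush []
jar_a [([0.766, -0.044, 0.004], 0.89), ([0.75, 0.032, 0.002], 0.88), ([0.699, 0.166, -0.0], 0.57)]
pot [([0.71, -0.255, -0.0], 0.9)]
```

View pics/top0.png

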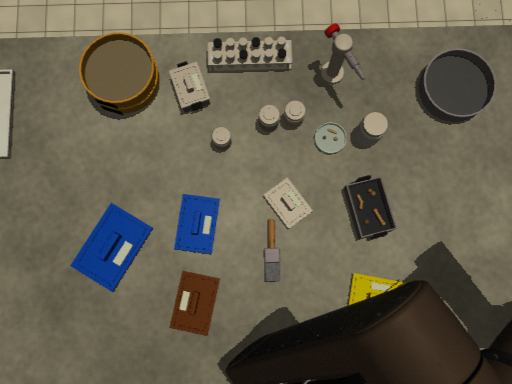

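View pics/side0.png

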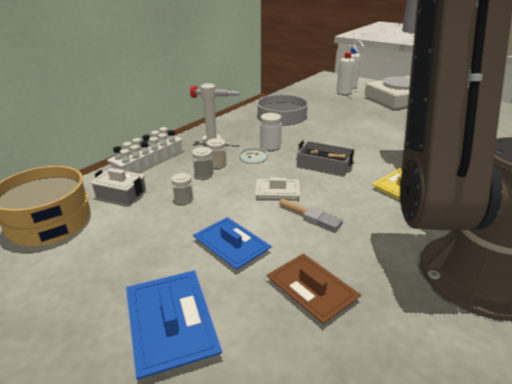

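The pictures show the smaller blue lid at top pixel (197,224), about (0.465, 0.240). The grey box with its black clips is at (369,208), about (0.496, -0.238). The white spare lid lies at (288,203), between them. Next I'll fit the poses from silhouettes in both views.

```bash
cat >> h.py <<'E'
from scipy.optimize import minimize
def blk(x0,x1,y0,y1,z0,z1): return np.array([[x,y,z] for x in(x0,x1) for y in(y0,y1) for z in(z0,z1)],float)/1000
BOX=[blk(-75,75,-50,50,0,45),blk(75,85,-18,18,0,62),blk(-85,-75,-18,18,0,62)]
LID=[blk(-69.5,69.5,-44.5,44.5,0,13),blk(-77,77,-52,52,13,17),blk(-30,30,-8,8,17,43)]
S=8
def render(p,parts,x,y,a,z=0.,sc=S):
    m=np.zeros((384*sc//4,512*sc//4),np.uint8)
    c,s=np.cos(a),np.sin(a)
    for P in parts:
        Q=P@np.array([[c,s,0],[-s,c,0],[0,0,1]])+[x,y,z]
        uv=cv2.projectPoints(Q,np.array(p["rvec"],float),np.array(p["tvec"],float),np.array(p["intrinsics"],float),None)[0][:,0]
        uv=((uv+.5)*sc/4-.5)
        cv2.fillConvexPoly(m,cv2.convexHull(np.round(uv*16).astype(np.int32)),1,cv2.LINE_8,4)
    return m>0
def pick(p,name,xy,zc=0.0):
    uv=cv2.projectPoints(np.array([[xy[0],xy[1],zc]],float),np.array(p["rvec"],float),np.array(p["tvec"],float),np.array(p["intrinsics"],float),None)[0].ravel()
    best=None
    for d in trace(p,name):
        ys,xs=np.nonzero(d["mask"])
        if len(xs)and np.hypot(xs.mean()-uv[0],ys.mean()-uv[1])<15: return d["mask"]
def fit(views,parts,g,z=0.):
    big=[(p,cv2.resize(m.astype(np.uint8),None,fx=S/4,fy=S/4,interpolation=cv2.INTER_NEAREST)>0) for p,m in views]
    def iou(v): 
        return sum((1-(lambda r:(r&m).sum()/(r|m).sum())(render(p,parts,*v,z=z))) for p,m in big)/len(big)
    out=min((minimize(iou,[*g,a],method="Nelder-Mead",options=dict(initial_simplex=np.array([[*g,a],[g[0]+.008,g[1],a],[g[0],g[1]+.008,a],[g[0],g[1],a+.2]]),xatol=1e-4,fatol=1e-4)) for a in np.arange(0,np.pi,np.pi/6)),key=lambda r:r.fun)
    return out.x,out.fun
E
python3 - <<'E'
from h import *
a=get_image("top");b=get_image("side")
for n,parts,g in(("lid",LID,(.465,.24)),("box",BOX,(.496,-.238))):
    ms=[(p,pick(p,n,g,.02)) for p in(a,b)]
    print(n,[None if m is None else m.sum() for _,m in ms]); ms=[x for x in ms if x[1] is not None]
    for sub in [ms]+[[x] for x in ms]: x,f=fit(sub,parts,g);print(np.round(x,4),round(f,3), np.degrees(x[2]))
E
```

```text
lid [np.int64(2063), np.int64(2133)]
[0.4658 0.2392 2.9818] 0.045 170.84316048428815
[0.4659 0.2392 2.9785] 0.042 170.6567965689212
[0.4667 0.2384 2.9948] 0.044 171.58874940374304
box [np.int64(2375), np.int64(1494)]
[ 0.4951 -0.2383  0.211 ] 0.054 12.08702277987651
[ 0.495  -0.2386  0.2138] 0.035 12.247942102580943
[ 0.4954 -0.2382  0.2513] 0.071 14.400434010309892
```

>>> drive_tool(rows=[[[0,0,0],0.12,1],[[0,0,0],0.12,1],[[0,0,0],0.12,1],[[0,0,0],0.12,1],[[-0.0114,0.0424,0],0,1],[[-0.0114,0.0424,0],0,1],[[-0.0114,0.0424,0],0,1],[[-0.0114,0.0424,0],0,1]])

```text
time: 2.2
eef_pos: [0.2846, -0.4792, 0.2345]
orientation: [0.252, 3.131, -0.0]
ft_force: [0.9, 0.5, 0.3]
width: 0.0871
finger_force: 0.0
```

>>> drive_tool(rows=[[[-0.0114,0.0424,0],0,1],[[-0.0114,0.0424,0],0,1],[[-0.0114,0.0424,0],0,1],[[-0.0114,0.0424,0],0,1],[[-0.0114,0.0424,0],0,1],[[-0.0114,0.0424,0],0,1],[[-0.0114,0.0424,0],0,1],[[-0.0114,0.0424,0],0,1]])

```text
time: 3.0
eef_pos: [0.4288, -0.1585, 0.2351]
orientation: [0.251, 3.13, 0.0]
ft_force: [1.6, -1.1, 0.4]
width: 0.0878
finger_force: 0.0
```

>>> drive_tool(rows=[[[-0.0114,0.0424,0],0,1],[[-0.0114,0.0424,0],0,1],[[-0.0114,0.0424,0],0,1],[[-0.0114,0.0424,0],0,1],[[0,0,0],0,1]])

```text
time: 3.5
eef_pos: [0.5024, 0.0036, 0.2346]
orientation: [0.246, 3.131, 0.001]
ft_force: [-1.0, -1.4, -0.3]
width: 0.088
finger_force: 0.0
```

>>> drive_tool(rows=[[[0.0123,0.0378,0],0,1],[[0.0123,0.0378,0],0,1],[[0.0123,0.0378,0],0,1],[[0.0123,0.0378,0],0,1],[[0.0123,0.0378,0],0,1],[[0.0123,0.0378,0],0,1],[[0,0,0.04],0,1],[[0,0,0.04],0,1]])

```text
time: 4.3
eef_pos: [0.4641, 0.2372, 0.1547]
orientation: [0.248, 3.13, 0.005]
ft_force: [0.2, -0.6, -0.3]
width: 0.0871
finger_force: 0.0
```

```bash
cat >> h.py <<'E'
from scipy.spatial.transform import Rotation as Ro
def go(xyz,yaw):
    """tool-frame correction: spin first, then shift in spun axes"""
    s=read_state();R=Ro.from_rotvec(s["orientation"]).as_matrix()
    y=np.arctan2(R[1,0],R[0,0]); d=(yaw-y+np.pi/2)%np.pi-np.pi/2
    ex=np.array([np.cos(y+d),np.sin(y+d),0]);ey=np.array([ex[1],-ex[0],0])
    D=np.array(xyz)-s["eef_pos"]
    print("t",s["time"],"yaw",np.degrees(y),"tilt",R[:,2].round(4),"pos",np.round(s["eef_pos"],4),"spin",round(-d,4),"shift",np.round([D@ex,D@ey,-D[2]],4),"F",np.round(s["ft_force"],1),"M",np.round(s["ft_torque"],2))
E
python3 - <<'E'
from h import *
go([.466,.239,.028],2.980)
E
```

```text
t 4.3 yaw 170.94334107112996 tilt [ 0.0025  0.0027 -1.    ] pos [0.4641 0.2372 0.1547] spin 0.0035 shift [-0.0016  0.0021  0.1267] F [ 0.2 -0.6 -0.3] M [-0.05 -0.03  0.  ]
```

>>> drive_tool(rows=[[[-0.0016,0.002,0.03],0,1],[[0,0,0.03],0,1],[[0,0,0.03],0,1],[[0,0,0.02],0,1],[[0,0,0.01],0,1],[[0,0,0.007],0,1],[[0,0,0],0,1]])

```text
time: 5.0
eef_pos: [0.4657, 0.2371, 0.0274]
orientation: [-0.252, -3.131, 0.001]
ft_force: [0.2, 0.0, 0.0]
width: 0.0875
finger_force: 0.0
```

>>> drive_tool(rows=[[[0,0,0],0,0],[[0,0,0],0,0],[[0,0,0],0,0],[[0,0,0],0,0],[[0,0,0],0,0],[[0,0,0],0,0]], newtons=55)

```text
time: 5.6
eef_pos: [0.4657, 0.2373, 0.0277]
orientation: [0.251, 3.131, 0.0]
ft_force: [0.2, 0.1, 0.2]
width: 0.0454
finger_force: 0.0
```

>>> drive_tool(rows=[[[0,0,0],0,0],[[0,0,0],0,0],[[0,0,0],0,0],[[0,0,0],0,0],[[0,0,0],0,0],[[0,0,0],0,0]])

```text
time: 6.2
eef_pos: [0.4657, 0.2373, 0.0275]
orientation: [0.251, 3.131, 0.0]
ft_force: [0.1, 0.6, -0.2]
width: 0.0157
finger_force: 55.0
```

>>> drive_tool(rows=[[[0,0,-0.01],0,0],[[0,0,-0.02],0,0],[[0,0,-0.03],0,0],[[0,0,-0.03],0,0],[[0,0,-0.03],0,0],[[0,0,-0.03],0,0],[[0,0,0],0,0]])

```text
time: 6.9
eef_pos: [0.4674, 0.2385, 0.1826]
orientation: [0.25, 3.126, 0.008]
ft_force: [-0.1, 1.3, -1.1]
width: 0.016
finger_force: 55.0
```

```bash
python3 - <<'E'
from h import *
a=get_image("top");b=get_image("side")
go([.495,-.238,.18],np.radians(12.2))
save(b,"side1");save(a,"top1")
E
```

```text
t 7.0 yaw 170.8071152208996 tilt [ 9.0e-04  1.6e-03 -1.0e+00] pos [0.4656 0.2373 0.1785] spin -0.3734 shift [ 0.0717 -0.4708 -0.0015] F [-0.7  0.2 -2.1] M [-0.05  0.06 -0.01]
```

View pics/side1.png

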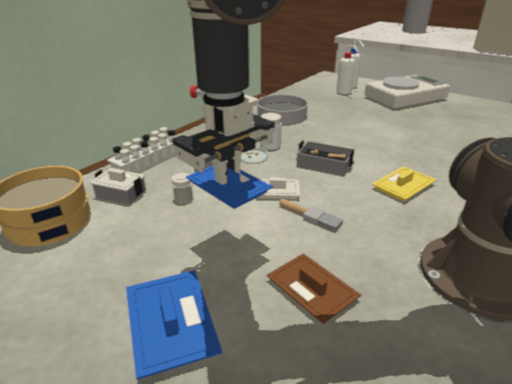

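The blue lid hangs level in the gripper at side pixel (230,185). Now over to the box.

>>> drive_tool(rows=[[[0,0,0],-0.1,0],[[0,0,0],-0.1,0],[[0,0,0],-0.1,0],[[0,0,0],-0.0734,0],[[0.0051,-0.0336,0],0,0],[[0.0051,-0.0336,0],0,0],[[0.0051,-0.0336,0],0,0],[[0.0051,-0.0336,0],0,0]])

```text
time: 7.8
eef_pos: [0.4731, 0.0999, 0.1763]
orientation: [0.334, -3.121, 0.001]
ft_force: [0.5, -0.1, -1.7]
width: 0.0157
finger_force: 55.0
```

>>> drive_tool(rows=[[[0.0051,-0.0336,0],0,0],[[0.0051,-0.0336,0],0,0],[[0.0051,-0.0336,0],0,0],[[0.0051,-0.0336,0],0,0],[[0.0051,-0.0336,0],0,0],[[0.0051,-0.0336,0],0,0],[[0.0051,-0.0336,0],0,0],[[0.0051,-0.0336,0],0,0]])

```text
time: 8.6
eef_pos: [0.4901, -0.1711, 0.1763]
orientation: [0.334, -3.121, -0.001]
ft_force: [1.6, 0.2, -0.7]
width: 0.0154
finger_force: 55.0
```

>>> drive_tool(rows=[[[0.0051,-0.0336,0],0,0],[[0.0051,-0.0336,0],0,0],[[0,0,0],0,0]])

```text
time: 8.9
eef_pos: [0.4944, -0.2405, 0.1758]
orientation: [0.329, -3.121, -0.001]
ft_force: [-0.3, 0.4, -1.2]
width: 0.016
finger_force: 55.0
```

```bash
python3 - <<'E'
from h import *
a=get_image("top");b=get_image("side")
go([.495,-.238,.18],np.radians(12.2))
s=read_state()
# lid colour mask (blue) in side & top
for p,n in((a,"top"),(b,"side")):
    print(n,[(np.round(d["xyz"],4).tolist(),round(d["score"],2)) for d in place_of(p,"lid_seat")][:5])
    m=pick(p,"lid",(.495,-.238),.165); print(None if m is None else m.sum())
save(b,"side2");save(a,"top2")
E
```

```text
t 9.0 yaw -167.91358268058687 tilt [-3.e-03  7.e-04 -1.e+00] pos [ 0.4942 -0.2381  0.176 ] spin -0.002 shift [-0.0008 -0.     -0.004 ] F [ 0.6  0.3 -0.6] M [0.03 0.01 0.02]
top [([0.2506, 0.2498, 0.012], 0.9), ([0.2515, -0.2514, 0.0139], 0.89), ([0.4936, -0.2376, 0.1612], 0.87), ([0.4093, 0.4683, 0.0191], 0.69), ([0.4919, -0.2403, 0.1448], 0.25)]
None
side [([0.4108, 0.4723, 0.0142], 0.82), ([0.2482, 0.2438, 0.0146], 0.79), ([0.2479, -0.2494, 0.0138], 0.79), ([0.4964, -0.2405, 0.1591], 0.78)]
915
```

View pics/side2.png

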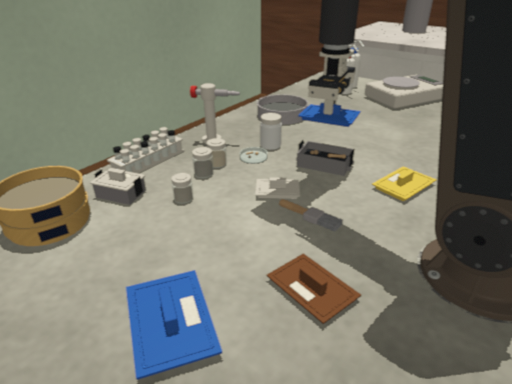

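View pics/top2.png

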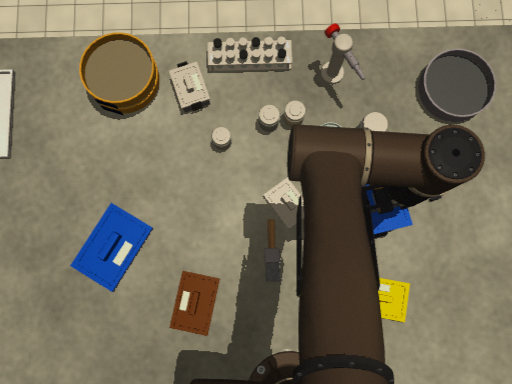

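The lid hangs at side pixel (330,115), above the box at (325,157). The top view is mostly hidden by the arm. I'll check the fits by overlaying them on the earlier pictures.

```bash
python3 - <<'E'
from h import *
b=get_image("side"); a=get_image("top")
s=read_state(); print(s["eef_pos"])
# blue lid in side
def blue(f): f=f.astype(int); return (f[:,:,2]>f[:,:,0]+40)&(f[:,:,2]>f[:,:,1]+25)
m=blue(b["frame"]); m[:90]=0;m[135:]=0;m[:,:280]=0;m[:,380:]=0
lidz=s["eef_pos"][2]-.0277
x,f=fit([(b,m)],LID[:2],(.495,-.238),lidz);print("lid side",np.round(x,4),f,np.degrees(x[2]))
im=[]
for n,p,(u,v) in(("top0",a,(369,208)),("side0",b,(325,157))):
    f=cv2.imread(f"pics/{n}.png"); F=cv2.resize(f,None,fx=8,fy=8,interpolation=cv2.INTER_CUBIC)
    for part in BOX:
        r=render(p,[part],.495,-.2385,.213,sc=32).astype(np.uint8)
        c=cv2.findContours(r,cv2.RETR_EXTERNAL,cv2.CHAIN_APPROX_NONE)[0]; cv2.drawContours(F,c,-1,(0,255,0),1)
    im.append(F[(v-37)*8:(v+37)*8,(u-37)*8+96:(u+37)*8+ -96] if n=="top0" else F[(v-37)*8:(v+37)*8,(u-37)*8+80:(u+37)*8-80] if 0 else F[(v-37)*8:(v+37)*8,(u-37)*8:(u+37)*8])
o=np.hstack(im); k=800/o.shape[1]; cv2.imwrite("pics/ov.png",cv2.resize(o,None,fx=k,fy=k,interpolation=cv2.INTER_AREA))
E
```

```text
[ 0.49547534 -0.23678807  0.1776148 ]
lid side [ 0.4983 -0.2433  3.3395] 0.18545081967213117 191.33684201009547
```

View pics/ov.png

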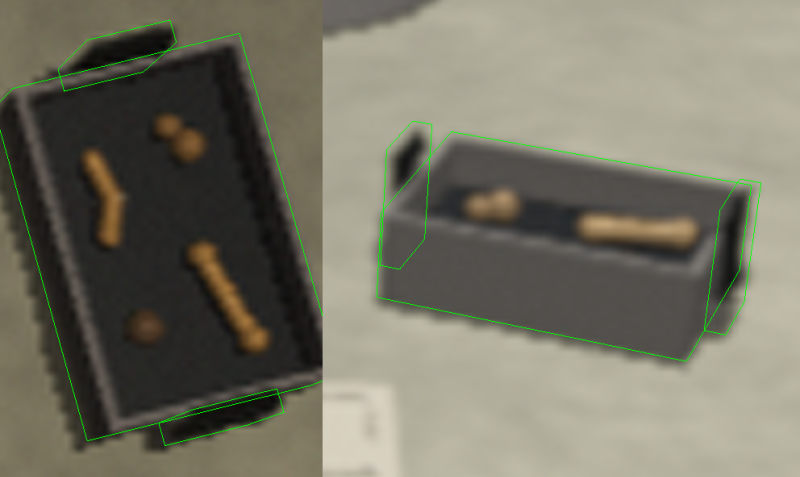

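```bash
cat >> h.py <<'E'
from scipy.ndimage import map_coordinates
def rect(a,b,z): 
    t=np.linspace(-1,1,80); 
    return np.vstack([np.c_[t*a/2,0*t+b/2],np.c_[t*a/2,0*t-b/2],np.c_[0*t+a/2,t*b/2],np.c_[0*t-a/2,t*b/2]]).tolist(),z
def edgefit(views,rects,g,sig=1.0,rng=(.006,.09)):
    pts=np.vstack([np.c_[np.array(r),np.full(len(r),z)] for r,z in rects])/1000
    G=[]
    for p,f in views:
        q=cv2.GaussianBlur(f.astype(np.float32),(0,0),sig)
        G.append((p,np.sqrt(sum(cv2.Sobel(q,cv2.CV_32F,i,1-i)**2 for i in(0,1)).sum(2))))
    def cost(v):
        c,s=np.cos(v[2]),np.sin(v[2]); Q=pts@np.array([[c,s,0],[-s,c,0],[0,0,1]])+[v[0],v[1],0]
        t=0
        for p,g_ in G:
            uv=cv2.projectPoints(Q,np.array(p["rvec"],float),np.array(p["tvec"],float),np.array(p["intrinsics"],float),None)[0][:,0]
            t+=np.minimum(map_coordinates(g_,[uv[:,1],uv[:,0]],order=1),np.percentile(g_,99)).mean()/np.percentile(g_,95)
        return -t
    from scipy.optimize import differential_evolution as de
    r=de(cost,[(g[0]-rng[0],g[0]+rng[0]),(g[1]-rng[0],g[1]+rng[0]),(g[2]-rng[1],g[2]+rng[1])],seed=1,maxiter=60,tol=1e-6)
    return r.x,r.fun
E
python3 - <<'E'
from h import *
b=get_image("side"); a=get_image("top")
s=read_state(); print(s["time"],s["eef_pos"])
T0=cv2.imread("pics/top0.png");S0=cv2.imread("pics/side0.png")
BR=[rect(150,100,45),rect(142,92,45)]; LR=[rect(154,104,17)]
z=(s["eef_pos"][2]-.0277)*1000
def out(n,r): print(n,np.round(r[0][:2],4),round(np.degrees(r[0][2]),2),round(r[1],2))
for n,v in(("both",[(a,T0),(b,S0)]),("top",[(a,T0)]),("side",[(b,S0)])):
    out("box "+n,edgefit(v,BR,(.495,-.2385,.213)))
    out("lid0 "+n,edgefit(v,LR,(.466,.239,2.98-np.pi)))
out("lid held side",edgefit([(b,b["frame"][:,:,::-1])],[rect(154,104,z+17),rect(154,104,z+13)],(.4955,-.238,.211)))
E
```

```text
9.4 [ 0.49554286 -0.23699592  0.17770718]
box both [ 0.4904 -0.2382] 12.5 -1.78
lid0 both [0.4647 0.2389] -9.28 -2.55
box top [ 0.4933 -0.2372] 12.88 -0.89
lid0 top [0.465  0.2373] -9.27 -1.48
box side [ 0.489  -0.2397] 12.45 -0.93
lid0 side [0.464  0.2413] -9.19 -1.23
lid held side [ 0.4948 -0.232 ] 11.39 -0.85
```

```bash
python3 - <<'E'
from h import *
for i in range(3): go([.4945,-.2378,.085],np.radians(12.5))
b=get_image("side"); a=get_image("top")
T0=cv2.imread("pics/top0.png");S0=cv2.imread("pics/side0.png")
for n,p,f in(("top",a,T0),("side",b,S0)):
  for m,B in(("out",[rect(150,100,45)]),("in",[rect(142,92,45)]),("mid",[rect(146,96,45)])):
    for sg in(.7,1.2):
      r=edgefit([(p,f)],B,(.495,-.2385,.213),sg); print(n,m,sg,np.round(r[0][:2],4),round(np.degrees(r[0][2]),2),round(r[1],2))
go([.4945,-.2378,.085],np.radians(12.5))
E
```

```text
t 9.4 yaw -167.72199925519956 tilt [ 2.e-04  0.e+00 -1.e+00] pos [ 0.4955 -0.237   0.1777] spin -0.0039 shift [ 0.0012 -0.0006  0.0927] F [-0.4 -0.5 -1.5] M [0.02 0.01 0.01]
t 9.4 yaw -167.72199925519956 tilt [ 2.e-04  0.e+00 -1.e+00] pos [ 0.4955 -0.237   0.1777] spin -0.0039 shift [ 0.0012 -0.0006  0.0927] F [-0.4 -0.5 -1.5] M [0.02 0.01 0.01]
t 9.4 yaw -167.72199925519956 tilt [ 2.e-04  0.e+00 -1.e+00] pos [ 0.4955 -0.237   0.1777] spin -0.0039 shift [ 0.0012 -0.0006  0.0927] F [-0.4 -0.5 -1.5] M [0.02 0.01 0.01]
top out 0.7 [ 0.4899 -0.2381] 12.44 -1.04
top out 1.2 [ 0.4934 -0.237 ] 12.98 -0.94
top in 0.7 [ 0.4955 -0.2404] 12.68 -1.03
top in 1.2 [ 0.4929 -0.2415] 12.98 -0.87
top mid 0.7 [ 0.4916 -0.2374] 12.72 -1.13
top mid 1.2 [ 0.4913 -0.2372] 12.75 -0.96
side out 0.7 [ 0.4952 -0.2336] 17.36 -0.99
side out 1.2 [ 0.4894 -0.2376] 11.45 -0.89
side in 0.7 [ 0.4891 -0.2406] 12.66 -1.01
side in 1.2 [ 0.489  -0.2408] 12.26 -0.91
side mid 0.7 [ 0.4895 -0.2397] 12.38 -1.01
side mid 1.2 [ 0.489  -0.2394] 11.96 -0.92
t 9.5 yaw -167.74212525635397 tilt [ 3.e-04 -0.e+00 -1.e+00] pos [ 0.4956 -0.2372  0.1777] spin -0.0042 shift [ 0.0012 -0.0003  0.0927] F [-0.6 -0.5 -0.8] M [-0.01 -0.04  0.05]
```

```bash
python3 - <<'E'
from h import *
b=get_image("side"); a=get_image("top")
im=[]
for n,p,(u,v) in(("top0",a,(369,208)),("side0",b,(325,157))):
    F=cv2.resize(cv2.imread(f"pics/{n}.png"),None,fx=16,fy=16,interpolation=cv2.INTER_CUBIC)
    for L,W in((150,100),(142,92)):
        q=np.array([[L,W,90],[L,-W,90],[-L,-W,90],[-L,W,90]])/2000.; c,s=np.cos(.2182),np.sin(.2182)
        Q=q@np.array([[c,s,0],[-s,c,0],[0,0,1]])+[.494,-.2378,0]
        uv=cv2.projectPoints(Q,np.array(p["rvec"],float),np.array(p["tvec"],float),np.array(p["intrinsics"],float),None)[0][:,0]
        uv=(uv+.5)*16-.5
        cv2.polylines(F,[np.round(uv).astype(np.int32)],True,(0,255,0),1)
    w=28 if n=="top0" else 32
    F=F[(v-36)*16:(v+36)*16,(u-w)*16:(u+w)*16]
    im.append(F)
o=np.hstack(im);k=800/o.shape[1]; cv2.imwrite("pics/ov2.png",cv2.resize(o,None,fx=k,fy=k,interpolation=cv2.INTER_AREA)); print(o.shape,k*16)
E
```

```text
(1152, 1920, 3) 6.666666666666667
```

View pics/ov2.png

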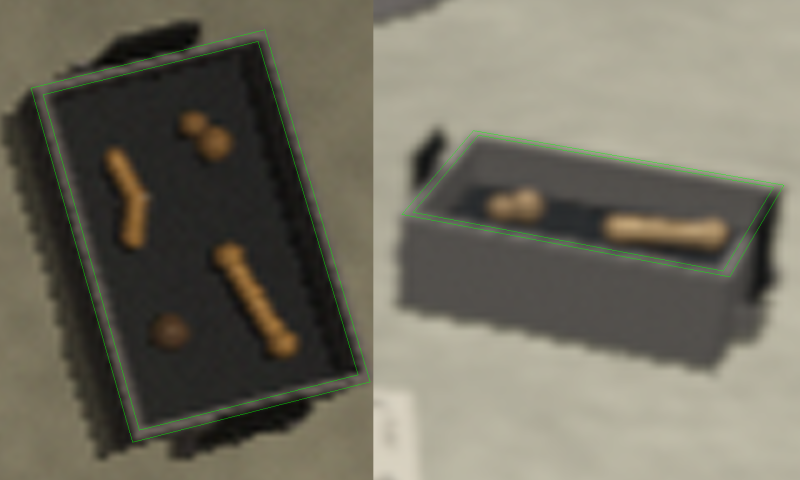

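The rim outline at (0.494, -0.2378, 12.5°) lies on the rim in both views (top corners (33,88) and (265,30)). I'll descend to just above the box.

>>> drive_tool(rows=[[[0.0012,-0.0003,0],-0.0042,0],[[0,0,0.02],0,0],[[0,0,0.02],0,0],[[0,0,0.02],0,0],[[0,0,0.02],0,0],[[0,0,0.01],0,0],[[0,0,0],0,0],[[0,0,0],0,0]])

```text
time: 10.4
eef_pos: [0.4947, -0.2383, 0.0881]
orientation: [-0.341, 3.123, -0.001]
ft_force: [0.6, -0.4, -1.3]
width: 0.016
finger_force: 55.0
```

```bash
python3 - <<'E'
from h import *
go([.4945,-.2378,.085],np.radians(12.5))
b=get_image("side"); s=read_state()
F=cv2.resize(b["frame"][:,:,::-1],None,fx=8,fy=8,interpolation=cv2.INTER_CUBIC)
z0=s["eef_pos"][2]-.0277
for (L,W,z,x,y) in((150,100,.045,.494,-.2378),(154,104,z0+.013,*s["eef_pos"][:2]),(154,104,z0+.017,*s["eef_pos"][:2])):
    q=np.array([[L,W,0],[L,-W,0],[-L,-W,0],[-L,W,0]])/2000.; c,sn=np.cos(.2182),np.sin(.2182)
    Q=q@np.array([[c,sn,0],[-sn,c,0],[0,0,1]])+[x,y,z]
    uv=(cv2.projectPoints(Q,np.array(b["rvec"],float),np.array(b["tvec"],float),np.array(b["intrinsics"],float),None)[0][:,0]+.5)*8-.5
    cv2.polylines(F,[np.round(uv).astype(np.int32)],True,(0,255,0),1)
cv2.imwrite("pics/d.png",F[105*8:180*8,280*8:380*8])
go([.4945,-.2378,.085],np.radians(12.5))
E
```

```text
t 10.4 yaw -167.52713354857258 tilt [ 4.e-04 -3.e-04 -1.e+00] pos [ 0.4947 -0.2383  0.0881] spin -0.0005 shift [0.0001 0.0006 0.0031] F [ 0.6 -0.4 -1.3] M [-0.01 -0.02  0.02]
t 10.45 yaw -167.52562723880257 tilt [ 1.2e-03 -4.0e-04 -1.0e+00] pos [ 0.495  -0.2384  0.0885] spin -0.0004 shift [0.0004 0.0007 0.0035] F [ 0.   0.4 -1.4] M [-0.04  0.01 -0.  ]
```

View pics/d.png

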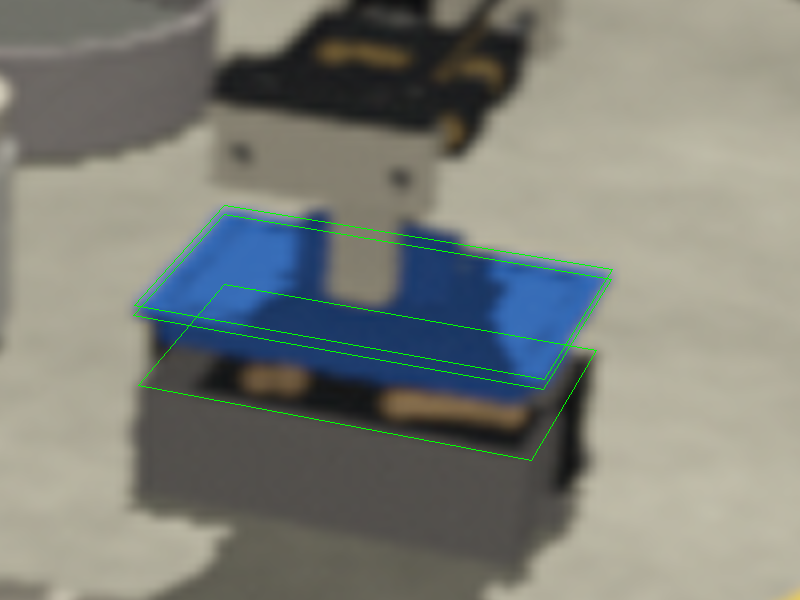

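The lid outline matches the gripper pose, and the rim outline sits right below it. I'll descend slowly from here.

>>> drive_tool(rows=[[[0.0007,0.0006,0.004],0,0],[[0,0,0.004],0,0],[[0,0,0.003],0,0],[[0,0,0.002],0,0],[[0,0,0],0,0]])

```text
time: 10.95
eef_pos: [0.4935, -0.2377, 0.0743]
orientation: [0.341, -3.123, -0.0]
ft_force: [0.3, 0.2, -0.6]
width: 0.0156
finger_force: 55.0
```

>>> drive_tool(rows=[[[0,0,0.001],0,0],[[0,0,0.001],0,0],[[0,0,0],0,0]])

```text
time: 11.25
eef_pos: [0.4939, -0.2378, 0.0727]
orientation: [-0.341, 3.122, -0.0]
ft_force: [1.4, 0.7, -0.3]
width: 0.0156
finger_force: 55.0
```

>>> drive_tool(rows=[[[0,0,0.001],0,0],[[0,0,0.001],0,0],[[0,0,0],0,0]])

```text
time: 11.55
eef_pos: [0.4944, -0.2378, 0.071]
orientation: [-0.341, 3.121, -0.001]
ft_force: [2.4, -0.0, 2.3]
width: 0.0157
finger_force: 55.0
```

>>> drive_tool(rows=[[[-0.0006,0,0],0,0],[[0,0,0],0,0]])

```text
time: 11.75
eef_pos: [0.4945, -0.2377, 0.0708]
orientation: [-0.341, 3.122, -0.001]
ft_force: [2.6, 0.0, 1.9]
width: 0.0156
finger_force: 55.0
```

>>> drive_tool(rows=[[[0,0,0.001],0,0],[[0,0,0],0,0]])

```text
time: 11.95
eef_pos: [0.4943, -0.2377, 0.0698]
orientation: [-0.341, 3.123, -0.0]
ft_force: [2.7, -0.8, 3.9]
width: 0.0155
finger_force: 55.0
```

```bash
python3 - <<'E'
from h import *
go([.4945,-.2378,.0597],np.radians(12.5))
E
```

```text
t 11.95 yaw -167.53148212347313 tilt [ 5.e-04 -3.e-04 -1.e+00] pos [ 0.4943 -0.2377  0.0698] spin -0.0005 shift [-0.0001 -0.0001  0.0101] F [ 2.7 -0.8  3.9] M [-0.01 -0.76 -0.01]
```

>>> drive_tool(rows=[[[-0.001,0,0],0,0],[[0,0,0],0,0]])

```text
time: 12.15
eef_pos: [0.4948, -0.2376, 0.0698]
orientation: [0.341, -3.122, 0.0]
ft_force: [0.1, -0.8, 5.4]
width: 0.0158
finger_force: 55.0
```

```bash
python3 - <<'E'
from h import *
go([.4945,-.2378,.0597],np.radians(12.5))
E
```

```text
t 12.15 yaw -167.54444881103348 tilt [-6.e-04 -3.e-04 -1.e+00] pos [ 0.4948 -0.2376  0.0698] spin -0.0008 shift [ 0.0003 -0.0001  0.0101] F [ 0.1 -0.8  5.4] M [-0.34 -0.07  0.  ]
```

>>> drive_tool(rows=[[[0,0,0.001],0,0],[[0,0,0],0,0]])

```text
time: 12.35
eef_pos: [0.4948, -0.2376, 0.0689]
orientation: [0.341, -3.123, 0.0]
ft_force: [-0.0, 0.1, 7.1]
width: 0.0156
finger_force: 55.0
```

>>> drive_tool(rows=[[[0,0,0.001],0,0],[[0,0,0],0,0]])

```text
time: 12.55
eef_pos: [0.495, -0.2377, 0.0681]
orientation: [0.341, -3.123, 0.001]
ft_force: [-0.2, -0.1, 7.8]
width: 0.0159
finger_force: 55.0
```

```bash
python3 - <<'E'
from h import *
go([.4945,-.2378,.0597],np.radians(12.5))
E
```

```text
t 12.55 yaw -167.5397787445728 tilt [ 0.e+00 -4.e-04 -1.e+00] pos [ 0.495  -0.2377  0.0681] spin -0.0007 shift [ 0.0005 -0.      0.0084] F [-0.2 -0.1  7.8] M [-0.22 -0.02  0.1 ]
```

Load is rising as the task describes, with no side force. I'll keep pressing.

>>> drive_tool(rows=[[[0,0,0.001],0,0],[[0,0,0],0,0]])

```text
time: 12.75
eef_pos: [0.4952, -0.2377, 0.0673]
orientation: [-0.341, 3.123, -0.001]
ft_force: [-1.3, -0.2, 10.4]
width: 0.0158
finger_force: 55.0
```

>>> drive_tool(rows=[[[0,0,0.001],0,0],[[0,0,0],0,0]])

```text
time: 12.95
eef_pos: [0.4953, -0.2378, 0.0666]
orientation: [-0.341, 3.122, -0.001]
ft_force: [-0.3, -1.0, 12.0]
width: 0.0158
finger_force: 55.0
```

>>> drive_tool(rows=[[[0,0,0.001],0,0],[[0,0,0],0,0]])

```text
time: 13.15
eef_pos: [0.4955, -0.2379, 0.0659]
orientation: [-0.341, 3.122, -0.002]
ft_force: [-0.0, -1.8, 14.1]
width: 0.0156
finger_force: 55.0
```

>>> drive_tool(rows=[[[0,0,0.001],0,0],[[0,0,0],0,0]])

```text
time: 13.35
eef_pos: [0.4955, -0.238, 0.0647]
orientation: [-0.341, 3.122, -0.002]
ft_force: [-1.8, -1.3, 11.7]
width: 0.0158
finger_force: 55.0
```

>>> drive_tool(rows=[[[0,0,0.001],0,0],[[0,0,0],0,0]])

```text
time: 13.55
eef_pos: [0.4948, -0.2377, 0.0632]
orientation: [-0.341, 3.123, -0.001]
ft_force: [0.8, -3.4, -0.1]
width: 0.0155
finger_force: 55.0
```

>>> drive_tool(rows=[[[0,0,0.001],0,0],[[0,0,0],0,0]])

```text
time: 13.75
eef_pos: [0.4941, -0.2373, 0.0609]
orientation: [0.34, -3.121, -0.001]
ft_force: [-1.8, -0.8, 1.9]
width: 0.0157
finger_force: 55.0
```

```bash
python3 - <<'E'
from h import *
go([.4945,-.2378,.0597],np.radians(12.5))
E
```

```text
t 13.75 yaw -167.5709956935321 tilt [-1.8e-03  5.0e-04 -1.0e+00] pos [ 0.4941 -0.2373  0.0609] spin -0.0012 shift [-0.0003 -0.0006  0.0012] F [-1.8 -0.8  1.9] M [-0.21  0.05  0.06]
```

The force dropped from 14 N to about 0, so the clips snapped. Next I bring the lid onto the rim and build up about 10 N.

>>> drive_tool(rows=[[[0,0,0.001],0,0],[[0,0,0],0,0]])

```text
time: 13.95
eef_pos: [0.4942, -0.2372, 0.0598]
orientation: [0.34, -3.121, -0.001]
ft_force: [-0.3, -0.2, 0.4]
width: 0.0159
finger_force: 55.0
```

>>> drive_tool(rows=[[[0,0,0.0007],0,0],[[0,0,0],0,0],[[0,0,0],0,0]])

```text
time: 14.25
eef_pos: [0.4944, -0.2373, 0.0596]
orientation: [0.34, -3.122, -0.001]
ft_force: [-1.5, -0.0, 3.2]
width: 0.0156
finger_force: 55.0
```

>>> drive_tool(rows=[[[0,0,0.001],0,0],[[0,0,0],0,0],[[0,0,0],0,0]])

```text
time: 14.55
eef_pos: [0.4945, -0.2373, 0.0595]
orientation: [0.341, -3.122, -0.0]
ft_force: [-4.8, 1.3, 11.6]
width: 0.0156
finger_force: 55.0
```

>>> drive_tool(rows=[[[0,0,0.0008],0,0],[[0,0,0],0,0],[[0,0,0],0,0]])

```text
time: 14.85
eef_pos: [0.4945, -0.2373, 0.0595]
orientation: [0.341, -3.122, 0.0]
ft_force: [-7.7, 4.4, 19.4]
width: 0.0158
finger_force: 55.0
```

>>> drive_tool(rows=[[[0.0008,0.0005,-0.0008],0,0],[[0,0,0],0,0],[[0,0,0],0,0]])

```text
time: 15.15
eef_pos: [0.4945, -0.2372, 0.0595]
orientation: [-0.341, 3.122, -0.001]
ft_force: [-2.3, 1.3, 8.9]
width: 0.0159
finger_force: 55.0
```

```bash
python3 - <<'E'
from h import *
for i in range(3):
    b=get_image("side"); go([.4945,-.2378,.0597],np.radians(12.5))
F=cv2.resize(b["frame"][:,:,::-1],None,fx=8,fy=8,interpolation=cv2.INTER_CUBIC)
cv2.imwrite("pics/e.png",F[105*8:180*8,280*8:380*8])
E
```

```text
t 15.2 yaw -167.51910407161537 tilt [ 6.e-04 -4.e-04 -1.e+00] pos [ 0.4945 -0.2372  0.0595] spin -0.0003 shift [ 0.0002 -0.0006 -0.0002] F [-1.9  0.4  9.7] M [ 0.33  1.36 -0.  ]
t 15.25 yaw -167.51827030010855 tilt [ 6.e-04 -4.e-04 -1.e+00] pos [ 0.4945 -0.2372  0.0595] spin -0.0003 shift [ 0.0002 -0.0006 -0.0002] F [-0.4  1.9  8.9] M [ 0.29  1.34 -0.06]
t 15.3 yaw -167.51806032840923 tilt [ 6.e-04 -4.e-04 -1.e+00] pos [ 0.4946 -0.2372  0.0595] spin -0.0003 shift [ 0.0002 -0.0006 -0.0002] F [-2.2  1.8 10.4] M [0.3  1.35 0.02]
```

View pics/e.png

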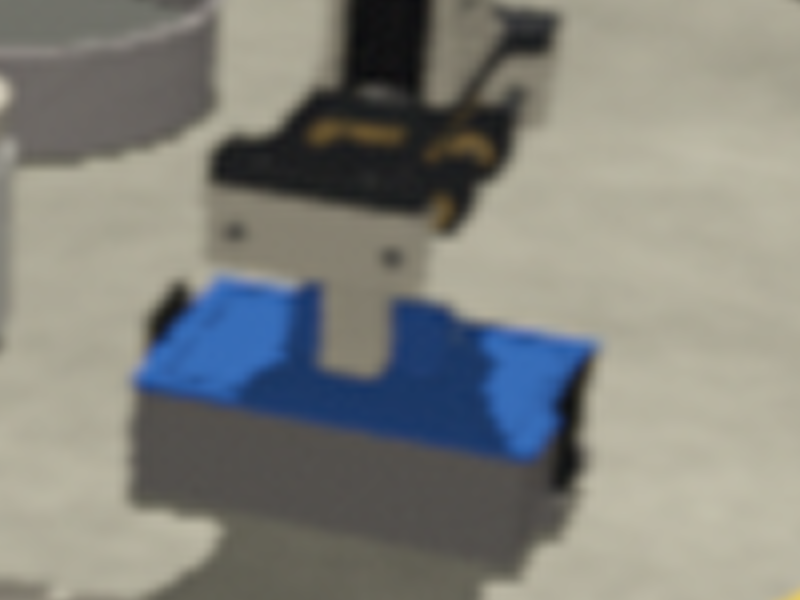

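The lid lies flush on the box, from (135,380) to (600,345). The clips stand upright at (170,315) and (570,400), and the push holds steady at about 10 N.

```bash
python3 -c "
from station import hand_in
print(hand_in())"
```

```text
the job is handed in; nothing more can be done
None
```

The job is handed in: the blue lid is on the box and flush, both clips appear to have snapped over its edge (the push fell from 14 N to about 0), and the arm is still gripping and pressing at about 10 N (peak 19 N).

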